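# Check the cord pull tester

## Robot

A 7-joint arm with a two-finger parallel gripper is mounted at the origin on the work surface. World frame = base frame: x ahead of the robot, y to its left, z up, the work surface at z = 0. Lengths are in m, angles in rad, forces in N, time in s.
With the tool pointing down it reaches from about 0.35 to 0.9 m from the base axis. Payload 8.1 kg.
Tool frame: the origin (TCP) lies at the very end of the fingers, on their centre line; the grasp point (between the pads) lies 19 mm behind it (grasp_offset is the distance from the TCP to the grasp point, in m); z points along the fingers, y is the line along which they close (so a half turn about z gives the same grasp; the last joint's range is limited). The gripper opens to 92 mm and grips with 3 to 60 N. Pads are 19 mm wide; open, the fingers measure 130 mm over their backs; the gripper's body (75 mm by 190 mm) begins 47 mm behind the grasp point.
Start: joints at [-0.103, 0.434, 0.025, 1.573, -0.012, 1.134, -0.075], TCP at [0.625, -0, 0.227] pointing down, gripper open.
Joint ranges: [-2.62, 2.62], [-0.44, 2.09], [-1.27, 1.32], [0.08, 2.57], [-1.32, 4.46], [0.12, 2], [-2.74, 2.74]. Speed limits (rad/s): [2.22, 2.22, 3.01, 3.01, 3.14, 3.14, 3.14].

## Interface

Orientations are given as a rotation vector (axis times angle).
In Python, from cell import observe, get_image, camera_params, sign_off, silhouettes, grasp_offset gives the robot as it stands. The module is installed in compiled form; this text tells all that it offers.
- The arm moves only by the tool jog_arm, never from a script. Its argument "motion" is a list that holds one entry, the list of rows, each a list of 7 numbers: the shift along the tool's x, y, z in m, then the turn, a rotation vector about the tool's x, y, z in rad, then the closure, from -1 (fully open) to 1 (shut), so that 0 is half open. In form: [[[dx, dy, dz, wx, wy, wz, hand], ...]]. A call has 1 to 10 rows; each row is the pose to reach, as a shift and turn from the pose commanded when the call began, along the tool's axes at that moment; what a row does not reach only later rows make up. A row lasts 1/12 s, in which the tool goes at most 41.7 mm and 7.16 degrees, less where a joint would pass 70% of its speed; a pose out of reach is approached as far as the arm can. A call with a gripper value outside its range is refused whole. The fingers move at their own pace and stop on an object; "force" is the grip in N (left out, the last holds). Time passes only in rows, so rows that repeat a pose let the fingers close. It gives the time, the measured TCP pose, the force, the opening and the grip force at its end, in the units of the state.
- observe(): the state, without advancing time (a new reading comes with each control period).
- get_image(name): name is "scene" or "side" or "wrist"; returns the picture (420x560x3 uint8, red, green, blue); there is no depth.
- camera_params(name): a dict with "vertical_fov" (degrees; the focal length in pixels is half the picture's height over the tangent of half this angle, whatever the lens; pixels are square), "cx", "cy" (the principal point, pixels), "T" (4x4, takes a point from camera to world coordinates). Camera axes: x right, y down, z forward; pixel columns grow to the right and rows downward; lengths in m; the calibration is good to about 2 mm. A picture is of the moment at which its call begins: read the wrist's pose just before it. camera_params takes no time and is no camera call; for the wrist camera it gives the pose at the moment of the call.
- sign_off(): hands the job in; it is judged then, once.
Trained networks look in the newest picture that a camera, given by its name, has taken for a name from the list of things; names that differ only in an ending like _2 or _b are one class to them, and where a whole thing is asked for, a point or a joint stands for the part that bears it (a point fixed in the world has none). Each returns a list of dicts, best first, with "p" (0 to 1); they miss things now and then, are a little off and sometimes report something else, mostly with a low value. They report only what shows in the picture. A call takes as long as a camera call.
- silhouettes(query, camera): "mask" (420x560 bool, what is visible of it) and "pixel" ([column, row] in pixels, amid what is visible of it).
The state is a dict: "clock": time; "joints": joint angles; "dq": joint speeds; "joint_efforts": joint torques, N m; "position": TCP position; "ee_rot": TCP orientation; "force": force on the tool from outside, world axes, zero at the start; "ft_torque": the same for the moment, N m; "width": opening from 0.0 (shut) to 1.0 (fully open); "gripper_force": force on a finger pad.
Only numpy, scipy, OpenCV 4.12 (cv2) and the standard library are available. Lean on these libraries where they do the work, as an engineer would, in place of code of your own. Each camera call takes 0.05 s, during which the arm holds its last target. There are 200 camera calls.

## Task

Check the pull tester used for the pendant cords: on the key panel press the blue key all the way down and let it up, then the yellow one, then pull the tester's orange tab out until its white pointer stands at the red clip, hold it there for a second without pulling past the clip, ease it slowly back fully home instead of letting it snap, and last press the green key all the way down and let it up. Press one key at a time, keep off the red key (it erases the record), and leave the glass figures and the mug where they are.

Things in the scene. Friction and masses are not known exactly. Their poses are not given: they have to be found in the camera images.
- key_blue_top (a point): centre of the top face of the blue key (wake): a round blue cap, 28 mm across, top 52 mm above the bench when up, in a round black housing 44 mm across whose rim is 10 mm lower than the cap. z points up. The keys stand in one row on the panel, 62 mm apart, in an order that changes.
- key_blue (a joint): how far the blue key is pressed, m: 0 up, 0.006 fully down; it springs back. Starts to move at 1.5 N, fully down at 5 N.
- key_yellow_top (a point): centre of the top face of the yellow key (zero): a round yellow cap, 28 mm across, top 52 mm above the bench when up, in a round black housing 44 mm across whose rim is 10 mm lower than the cap. z points up. The keys stand in one row on the panel, 62 mm apart, in an order that changes.
- key_yellow (a joint): how far the yellow key is pressed, m: 0 up, 0.006 fully down; it springs back. Starts to move at 1.5 N, fully down at 5 N.
- key_green_top (a point): centre of the top face of the green key (save): a round green cap, 28 mm across, top 52 mm above the bench when up, in a round black housing 44 mm across whose rim is 10 mm lower than the cap. z points up. The keys stand in one row on the panel, 62 mm apart, in an order that changes.
- key_green (a joint): how far the green key is pressed, m: 0 up, 0.006 fully down; it springs back. Starts to move at 1.5 N, fully down at 5 N.
- key_red_top (a point): centre of the top face of the red key (erase, not to be pressed): a round red cap, 28 mm across, top 52 mm above the bench when up, in a round black housing 44 mm across whose rim is 10 mm lower than the cap. z points up. The keys stand in one row on the panel, 62 mm apart, in an order that changes.
- key_red (a joint): how far the red key is pressed, m: 0 up, 0.006 fully down; it springs back. Starts to move at 1.5 N, fully down at 5 N.
- panel: grey key panel fixed to the bench, 85 x 275 x 30 mm, origin at the centre of its underside; the row of keys runs along its y axis, 31 and 93 mm either side of the middle; z up.
- tester: pull tester fixed to the bench; origin at the centre of the underside of its grey base plate, 340 (x) x 130 (y) x 12 mm. z up. The slide is pulled out along its -x axis. The black gauge head spans x = +55 to +165 mm, y = -50 to +50 mm, 62 mm high. A black scale rail with yellow ticks, 22 mm high, runs along y = +35 to +61 mm from the head to x = -165 mm. The space between tab and head (70 mm with the slide home) is free above the slide's blade.
- tab (a point): centre of the slide's orange tab: an upright plate 10 mm thick (x of the tester), 44 mm wide (y), reaching from 18 to 73 mm above the bench; this point is 45.5 mm up. Axes as the tester's; it lies at tester x = -20 mm with the slide home. A steel blade 20 mm wide, its top 29 mm above the bench, runs from the tab back (+x) into the head. The tab can be pushed out from its head side with closed fingers, or pinched from above.
- pointer (a point): tip of the white pointer, a 3 mm wide finger on the slide that reaches out sideways (+y of the tester) from the tab over the scale rail: 42 mm to the side of the tab's middle, at the same tester x as the tab's centre, 26.5 mm above the bench. It moves with the tab. Axes as the tester's.
- clip_mark (a point): the red clip on the scale rail, 10 mm wide along the tester's x, 18 mm along y, top 32 mm above the bench: this point is the middle of its width at the edge next to the pointer, 26.5 mm above the bench; axes as the tester's. Fixed, but its place on the rail differs from time to time: 45 to 70 mm of pull. The pointer stands at the clip when it is within the clip's 10 mm width along the tester's x.
- slide (a joint): how far the tab is pulled out, m: 0 home, at most 0.10. A spring draws it home with 2.4 N at 0 and 0.8 N more for each 10 mm (6 to 8 N at the clip); let go, it snaps back at over 0.5 m/s.
- glass_fox: loose amber glass fox, about 36 mm across, 52 mm high, origin at the centre of its underside: leave alone.
- glass_frog: loose green glass frog, about 50 mm across, 30 mm high, origin at the centre of its underside: leave alone.
- mug: loose red mug with white dots, 80 mm across plus its handle (body's +y side), 90 mm high, origin at the centre of its underside: leave alone.

How it is judged:
On the way, in this order (a step that is already met when the one before it is completed fails the run):
1. the blue key is pressed at least 4.2 mm down (of 6), the other keys up and the slide home (value of joint key_blue above 0.0042 m and value of joint slide below 0.005 m and value of joint each of key_yellow, key_green, key_red below 0.002 m), for 0.1 s.
2. then the yellow key is pressed at least 4.2 mm down, the other keys up and the slide home (value of joint key_yellow above 0.0042 m and value of joint slide below 0.005 m and value of joint each of key_blue, key_green, key_red below 0.002 m), for 0.1 s.
3. then, all keys up, the pointer is held within 5 mm of the middle of the red clip for 0.6 s (x of pointer in the frame of clip_mark between -0.005 and 0.005 m and value of joint each of key_blue, key_yellow, key_green, key_red below 0.002 m), for 0.6 s.
4. then the slide is back home (within 5 mm) (value of joint slide below 0.005 m), for 0.2 s.
5. then the green key is pressed at least 4.2 mm down, the other keys up and the slide home (value of joint key_green above 0.0042 m and value of joint slide below 0.005 m and value of joint each of key_blue, key_yellow, key_red below 0.002 m), for 0.1 s.
At the end, for the whole second after the job is handed in: All four keys are up (within 2 mm), the slide is home (within 5 mm), and the two glass figures and the mug stand upright within 20 mm of where they were (value of joint each of key_blue, key_yellow, key_green, key_red below 0.002 m and value of joint slide below 0.005 m and distance of each of glass_fox, glass_frog, mug from where it was at the start of the episode below 0.02 m and angle between each of glass_fox, glass_frog, mug's own z axis and vertical below 0.3 rad); the robot touches nothing.
It fails at once if the red key is pressed (more than 2.5 mm) (value of joint key_red above 0.0025 m).
It fails at once if two keys are pressed at once (both more than 2 mm), or a key is pressed (2 mm) while the slide is out (10 mm) (value of joint each of key_blue, key_yellow above 0.002 m or value of joint each of key_blue, key_green above 0.002 m or value of joint each of key_blue, key_red above 0.002 m or value of joint each of key_yellow, key_green above 0.002 m or value of joint each of key_yellow, key_red above 0.002 m or value of joint each of key_green, key_red above 0.002 m or (value of joint slide above 0.01 m and value of joint key_blue above 0.002 m) or (value of joint slide above 0.01 m and value of joint key_yellow above 0.002 m) or (value of joint slide above 0.01 m and value of joint key_green above 0.002 m) or (value of joint slide above 0.01 m and value of joint key_red above 0.002 m)).
It fails at once if the pointer is pulled more than 10 mm past the middle of the clip (x of pointer in the frame of clip_mark below -0.01 m).
It fails at once if the slide snaps back faster than 0.35 m/s (velocity of joint slide below -0.35 m/s).
It fails at once if a glass figure or the mug is moved 20 mm or tipped over (not (distance of glass_fox from where it was at the start of the episode below 0.02 m) or not (distance of glass_frog from where it was at the start of the episode below 0.02 m) or not (distance of mug from where it was at the start of the episode below 0.02 m) or not (angle between glass_fox's own z axis and vertical below 0.3 rad) or not (angle between glass_frog's own z axis and vertical below 0.3 rad) or not (angle between mug's own z axis and vertical below 0.3 rad)).
It also fails if it takes over 64 s, if anything falls off the work surface, if the arm or the gripper's body presses on something with over 40 N, if the wrist force passes 120 N, or if a joint passes its speed limit or range.

## Working session

There is one attempt and no reset: what is moved stays moved. The work goes in short steps, Python scripts to look and compute and a tool call to move; the robot and the scene stay as the last step left them, time stands still between calls to the robot, and variables do not carry over. Pictures are saved under pics/ and viewed, at most 10 in all, crops included, and the job is handed in when it is done.

Besides the shell and the picture viewer there is one more tool, called after "Request:" as name(argument=value, ...), one argument or row to a line, values as JSON. jog_arm: Moves the arm, as the interface text tells. Its arguments: {"type":"object","properties":{"motion":{"type":"array"},"force":{"type":"number"}},"required":["motion"]}

```bash
mkdir -p pics
cat > h.py <<'E'
import numpy as np, cv2
from cell import *
def ray(cam,px,P=None):
    P=P or camera_params(cam); f=210/np.tan(np.radians(P['vertical_fov'])/2); T=np.array(P['T'])
    d=T[:3,:3]@np.array([(px[0]-P['cx'])/f,(px[1]-P['cy'])/f,1]); return T[:3,3],d
def atz(cam,px,z,P=None):
    o,d=ray(cam,px,P); return o+d*(z-o[2])/d[2]
def proj(cam,p):
    P=camera_params(cam); f=210/np.tan(np.radians(P['vertical_fov'])/2); T=np.array(P['T'])
    c=T[:3,:3].T@(np.array(p)-T[:3,3]); return c[:2]/c[2]*f+[P['cx'],P['cy']]
def save(cam,n,s=1):
    im=get_image(cam); cv2.imwrite('pics/'+n,im[:,:,::-1]); return im
E
python3 - <<'E'
from h import *
np.set_printoptions(precision=4,suppress=True)
ims=[save(c,c+'1.png') for c in('scene','side','wrist')]
s=observe(); print(s['position'],s['ee_rot'],s['clock'],s['width'],grasp_offset if not callable(grasp_offset) else grasp_offset())
for c in('scene','side','wrist'):
    P=camera_params(c); print(c,P['vertical_fov'],P['cx'],P['cy'],np.array(P['T'])[:3])
for c in('scene','side'):
  for q,z in [('key_blue_top',.052),('key_yellow_top',.052),('key_green_top',.052),('key_red_top',.052),('tab',.0455),('pointer',.0265),('clip_mark',.0265),('glass_fox',.026),('glass_frog',.015),('mug',.045)]:
    r=silhouettes(q,c)[:1]
    for k in r: print(c,q,round(k['p'],2),np.round(k['pixel']),k['mask'].sum(),atz(c,k['pixel'],z))
E
```

```text
[ 0.6246 -0.0001  0.2261] [-2.221  -2.2209  0.0015] 0.15 0.9991106443009992 0.0188
scene 55.63905203789086 280.19855824147527 210.12839032612732 [[-0.0996  0.5712 -0.8147  1.159 ]
 [ 0.995   0.0626 -0.0777  0.03  ]
 [ 0.0066 -0.8184 -0.5746  0.4952]]
side 46.54180000900051 278.27714231948966 213.74875927101877 [[-0.8639 -0.3586  0.3535  0.1935]
 [-0.5034  0.6321 -0.5891  0.5576]
 [-0.0122 -0.6869 -0.7266  0.7887]]
wrist 67.3058731718325 279.5525098700602 206.02000035071129 [[ 1.     -0.0014 -0.0023  0.6246]
 [-0.0019 -0.9672 -0.2539  0.0677]
 [-0.0018  0.2539 -0.9672  0.3841]]
scene key_blue_top 0.46 [203. 199.] 116 [ 0.5102 -0.1872  0.052 ]
scene key_yellow_top 0.64 [152. 188.] 105 [ 0.4781 -0.3059  0.052 ]
scene key_green_top 0.7 [178. 191.] 106 [ 0.4852 -0.2483  0.052 ]
scene key_red_top 0.61 [229. 206.] 136 [ 0.5269 -0.1314  0.052 ]
scene tab 0.63 [372. 232.] 778 [0.5728 0.142  0.0455]
scene pointer 0.86 [379. 229.] 730 [0.5354 0.1629 0.0265]
scene clip_mark 0.61 [404. 223.] 66 [0.5128 0.2134 0.0265]
scene glass_fox 0.51 [285. 176.] 224 [ 0.3536 -0.0366  0.026 ]
scene glass_frog 0.63 [377. 232.] 706 [0.5309 0.1608 0.015 ]
scene mug 0.97 [137. 271.] 3834 [ 0.716  -0.2434  0.045 ]
side key_blue_top 0.51 [331. 180.] 126 [ 0.5035 -0.187   0.052 ]
side key_yellow_top 0.56 [371. 155.] 67 [ 0.4594 -0.3087  0.052 ]
side tab 0.87 [221. 274.] 760 [0.5706 0.1428 0.0455]
side pointer 0.82 [219. 271.] 722 [0.5869 0.1291 0.0265]
side clip_mark 0.56 [226. 324.] 69 [0.509  0.2187 0.0265]
side glass_fox 0.67 [373. 263.] 379 [ 0.3367 -0.0383  0.026 ]
side glass_frog 0.75 [211. 191.] 231 [ 0.7394 -0.0546  0.015 ]
side mug 0.81 [269. 149.] 688 [ 0.6826 -0.2195  0.045 ]
```

View pics/scene1.png

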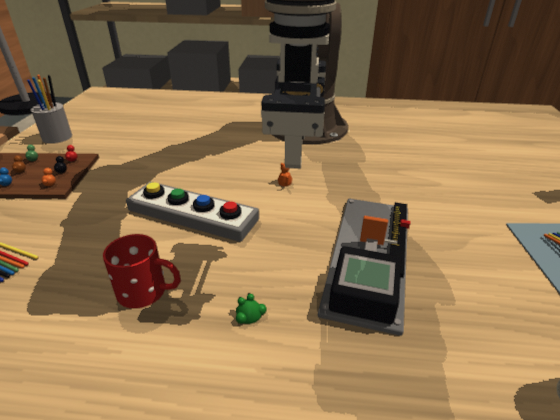

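View pics/side1.png

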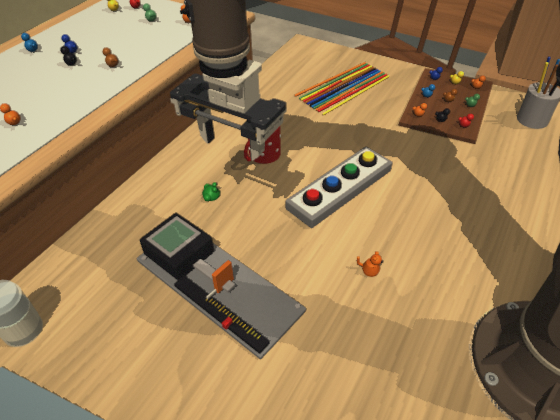

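The keys run yellow, green, blue, red, from far left to near right in the scene view at (152,188) to (229,206). The tester has its tab at (372,232) and the clip at (404,223). I'll move over the panel for a close view, shutting the fingers on the way.

Request:
jog_arm(
  motion=[
    [[-0.03,-0.02,0,0,0,0,1],[-0.06,-0.04,0,0,0,0,1],[-0.09,-0.06,0,0,0,0,1],[-0.12,-0.08,0,0,0,0,1],[-0.15,-0.1,0,0,0,0,1],[-0.17,-0.115,0,0,0,0,1],[-0.185,-0.122,0,0,0,0,1],[-0.19,-0.125,0,0,0,0,1],[-0.19,-0.125,0,0,0,0,1],[-0.19,-0.125,0,0,0,0,1]],
  ],
)

```text
clock: 1.98
position: [0.5006, -0.1891, 0.2268]
ee_rot: [2.221, 2.222, 0.001]
force: [0.5, 0.6, -0.2]
width: 0.324
gripper_force: 0.0
```

Run:
```python
from h import *
np.set_printoptions(precision=4,suppress=True)
s=observe(); print(s['position'],s['ee_rot'],s['clock'],s['width'],s['force'])
P=camera_params('wrist'); im=save('wrist','w2.png')
for n in['blue','yellow','green','red']:
  for k in silhouettes(f'key_{n}_top','wrist')[:2]: 
    print(n,round(k['p'],2),np.round(k['pixel']),k['mask'].sum(),atz('wrist',k['pixel'],.052,P))
```

```text
[ 0.5006 -0.1891  0.2268] [2.2209 2.222  0.0012] 1.9833 0.32443287494293194 [ 0.489   0.6368 -0.2069]
blue 0.87 [282. 189.] 518 [ 0.503 -0.19   0.052]
blue 0.56 [300. 133.] 549 [ 0.5217 -0.1312  0.052 ]
yellow 0.62 [258. 294.] 107 [ 0.4745 -0.3162  0.052 ]
green 0.59 [268. 242.] 485 [ 0.4874 -0.2508  0.052 ]
red 0.57 [300. 136.] 539 [ 0.5216 -0.134   0.052 ]
red 0.27 [128.  43.] 1382 [ 0.3543 -0.0467  0.052 ]
```

View pics/w2.png

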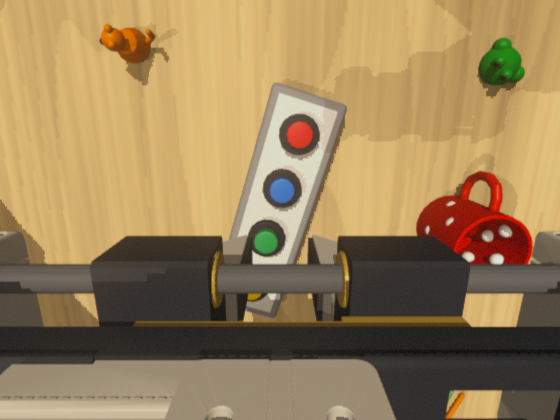

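The wrist view shows red (300,135), blue (282,189), green (266,241) and part of yellow (258,294). A straight row 62 mm apart puts blue at (.5035,-.191), green at (.485,-.2505) and yellow at (.4665,-.3095).

Request:
jog_arm(
  motion=[
    [[-0.002,0.003,0.03,0,0,0,1],[-0.002,0.003,0.065,0,0,0,1],[-0.002,0.003,0.1,0,0,0,1],[-0.002,0.003,0.13,0,0,0,1],[-0.002,0.003,0.15,0,0,0,1],[-0.002,0.003,0.16,0,0,0,1],[-0.002,0.003,0.165,0,0,0,1],[-0.002,0.003,0.167,0,0,0,1],[-0.002,0.003,0.167,0,0,0,1]],
  ],
)

```text
clock: 2.98
position: [0.5037, -0.192, 0.0604]
ee_rot: [2.221, 2.221, 0.001]
force: [1.1, -0.2, 0.4]
width: 0.004
gripper_force: 0.0
```

Request:
jog_arm(
  motion=[
    [[0,0,0.004,0,0,0,1],[0,0,0.007,0,0,0,1],[0,0,0.01,0,0,0,1],[0,0,0.012,0,0,0,1],[0,0,0.014,0,0,0,1],[0,0,0.0145,0,0,0,1],[0,0,0.0145,0,0,0,1],[0,0,0.0145,0,0,0,1]],
  ],
)

```text
clock: 3.65
position: [0.5038, -0.1922, 0.0462]
ee_rot: [2.221, 2.22, 0.002]
force: [-0.9, 0.5, 12.1]
width: 0.0
gripper_force: 5.9
```

Blue bottomed out at 12 N. Lifting, then going to yellow.

Request:
jog_arm(
  motion=[
    [[0,0,-0.015,0,0,0,1],[0,0,-0.035,0,0,0,1],[-0.035,-0.011,-0.035,0,0,0,1],[-0.07,-0.022,-0.035,0,0,0,1],[-0.1,-0.032,-0.035,0,0,0,1],[-0.113,-0.036,-0.035,0,0,0,1],[-0.118,-0.037,-0.03,0,0,0,1],[-0.118,-0.037,-0.02,0,0,0,1],[-0.118,-0.037,-0.015,0,0,0,1],[-0.118,-0.037,-0.015,0,0,0,1]],
  ],
)

```text
clock: 4.48
position: [0.4657, -0.3072, 0.0582]
ee_rot: [-2.216, -2.222, -0.0]
force: [-1.2, 0.5, -0.0]
width: 0.001
gripper_force: 0.0
```

Request:
jog_arm(
  motion=[
    [[0,0,0.004,0,0,0,1],[0,0,0.007,0,0,0,1],[0,0,0.01,0,0,0,1],[0,0,0.012,0,0,0,1],[0,0,0.014,0,0,0,1],[0,0,0.015,0,0,0,1],[0,0,0.015,0,0,0,1],[0,0,0.015,0,0,0,1]],
  ],
)

```text
clock: 5.15
position: [0.4666, -0.3092, 0.0462]
ee_rot: [2.221, 2.222, 0.002]
force: [-1.9, 6.0, 13.4]
width: 0.003
gripper_force: 6.8
```

Yellow bottomed out too. Up and over to the tester for a close view.

Request:
jog_arm(
  motion=[
    [[0,0,-0.015,0,0,0,1],[0,0,-0.05,0,0,0,1],[0,0,-0.09,0,0,0,1],[0,0,-0.13,0,0,0,0.5],[0.02,0,-0.16,0,0,0,0],[0.05,0.01,-0.18,0,0,0,0],[0.09,0.02,-0.18,0,0,0,0],[0.13,0.03,-0.18,0,0,0,0],[0.17,0.04,-0.18,0,0,0,0],[0.21,0.05,-0.18,0,0,0,0]],
  ],
)

```text
clock: 5.98
position: [0.5161, -0.0986, 0.2256]
ee_rot: [2.222, 2.22, 0.001]
force: [0.4, 0.4, 0.1]
width: 0.46
gripper_force: 0.0
```

Request:
jog_arm(
  motion=[
    [[0.04,0.01,0,0,0,0,0],[0.08,0.02,0,0,0,0,0],[0.12,0.025,0,0,0,0,0],[0.16,0.025,0,0,0,0,0],[0.19,0.025,0,0,0,0,0],[0.21,0.025,0,0,0,0,0],[0.22,0.025,0,0,0,0,0],[0.22,0.025,0,0,0,0,0],[0.22,0.025,0,0,0,0,0],[0.22,0.025,0,0,0,0,0]],
  ],
)

```text
clock: 6.82
position: [0.5413, 0.1175, 0.2252]
ee_rot: [2.224, 2.218, -0.001]
force: [0.1, -0.7, 0.1]
width: 0.498
gripper_force: 0.0
```

Run:
```python
from h import *
np.set_printoptions(precision=4,suppress=True)
s=observe(); print(s['position'],s['ee_rot'],s['clock'],s['width'],s['force'])
P=camera_params('wrist'); im=save('wrist','w3.png')
import pickle; pickle.dump(P,open('P3.pkl','wb'))
for q,z in[('tab',.073),('pointer',.0265),('clip_mark',.032),('tester',.012)]:
  for k in silhouettes(q,'wrist')[:1]: 
    r=cv2.minAreaRect(np.argwhere(k['mask'])[:,::-1].astype(np.float32))
    print(q,round(k['p'],2),np.round(k['pixel']),k['mask'].sum(),atz('wrist',k['pixel'],z,P),r)
```

```text
[0.5413 0.1175 0.2252] [ 2.2239  2.2177 -0.0013] 6.8167 0.49761253491240803 [ 0.0602 -0.682   0.1497]
tab 0.81 [312. 168.] 1883 [0.5731 0.1419 0.073 ] ((322.38348388671875, 167.94248962402344), (80.48258209228516, 58.9626350402832), 35.727394104003906)
pointer 0.59 [315. 165.] 1882 [0.581  0.139  0.0265] ((322.5497131347656, 167.74803161621094), (80.125732421875, 59.915733337402344), 37.03038787841797)
clip_mark 0.61 [248.  99.] 181 [0.5075 0.2103 0.032 ] ((251.23199462890625, 96.22400665283203), (10.196470260620117, 18.067432403564453), 10.30484676361084)
tester 0.89 [327. 163.] 33430 [0.5966 0.1395 0.012 ] ((326.11285400390625, 160.47616577148438), (318.7374572753906, 112.95668029785156), 9.86580753326416)
```

View pics/w3.png

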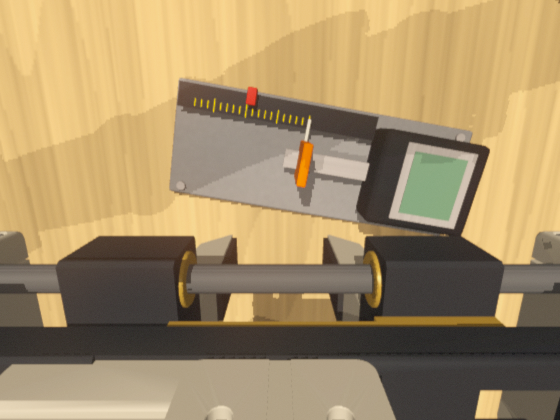

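Run:
```python
import cv2
im=cv2.imread('pics/w3.png')[75:210,165:345]
cv2.imwrite('pics/w3c.png',cv2.resize(im,None,fx=4.4,fy=4.4,interpolation=cv2.INTER_CUBIC))
```

```text
(no output)
```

View pics/w3c.png

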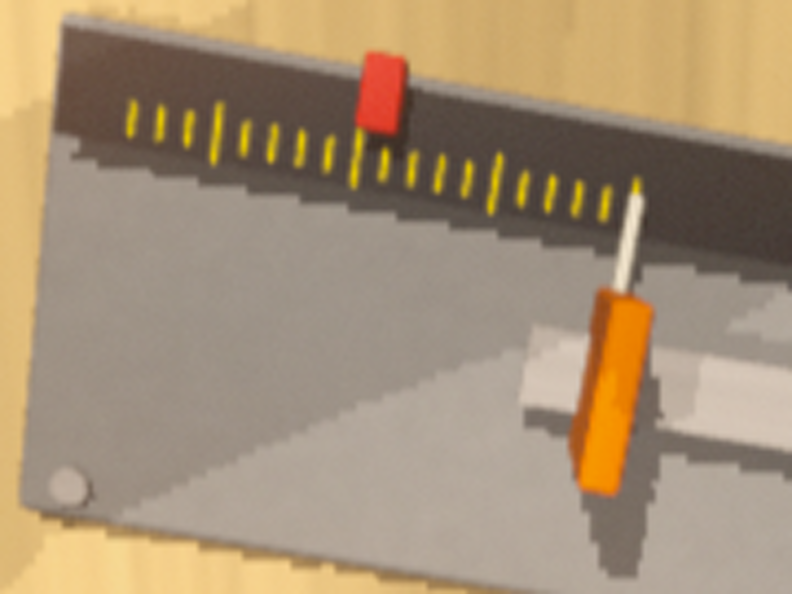

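The crop shows the pointer tip at full-picture (309.8,118.6), the clip's near edge middle at about (250.7,104.5), and the tab top centre at (305,164.5). The tab is turned about 10 degrees.

Run:
```python
from h import *
import pickle; P=pickle.load(open('P3.pkl','rb'))
np.set_printoptions(precision=4,suppress=True)
c=lambda x,y:(x/4.4+165,y/4.4+75)
A=lambda x,y,z:atz('wrist',c(x,y),z,P)[:2]
tl,bl=A(65,15,.012),A(25,505,.012); print('plate',tl,bl,np.linalg.norm(tl-bl))
b2,t2=A(420,590,.012),A(790,152,.012)
for d in(tl-bl,): print('ang y',np.degrees(np.arctan2(-d[0],d[1])))
for d in(b2-bl,t2-tl): print('ang x',np.degrees(np.arctan2(d[1],d[0])))
tt=[A(*p,.073) for p in((608,290),(652,303),(620,495),(580,487))]
tc=sum(tt)/4; print('tab',tc,[np.linalg.norm(tt[i]-tt[(i+1)%4]) for i in range(4)], np.degrees(np.arctan2(*(tt[3]-tt[0])[[0,1]]*[1,-1])) if 0 else tt)
pt=A(637,192,.0275); cl=A(377,130,.032); cc=A(382,93,.032); print('pointer',pt,'clip',cl,cc)
d=pt-tc; print('len',np.linalg.norm(d),'ang',np.degrees(np.arctan2(-d[0],d[1])))
for a in(-8,-9,-10,-11,-12):
  u=np.array([np.cos(np.radians(a)),np.sin(np.radians(a))]); print(a,u@(pt-cl),u@(pt-cc),u@(pt-A(353,180,.0222)))
```

```text
plate [0.4315 0.2332] [0.41   0.1084] 0.12667764627818517
ang y -9.80431663693338
ang x -12.875304631514885
ang x -10.423921891972983
tab [0.5656 0.1454] [np.float64(0.01011050261368881), np.float64(0.043372133678110304), np.float64(0.009310475221366982), np.float64(0.04423536801405349)] [array([0.5638, 0.1685]), array([0.5735, 0.1657]), array([0.5672, 0.1228]), array([0.558 , 0.1247])]
pointer [0.5739 0.1897] clip [0.5105 0.2044] [0.5119 0.2128]
len 0.04509231474905355 ang -10.576167734062167
-8 0.06480886032563862 0.06456371293601945 0.07035121704850876
-9 0.06489816001655804 0.06480246523964962 0.07022584098209943
-10 0.06496769109925384 0.06502147808461223 0.07007907344423396
-11 0.06501743239388465 0.06522068475747306 0.06991095914172615
-12 0.06504736874877026 0.06540002457794981 0.0697215492838211
```

Request:
jog_arm(
  motion=[
    [[0.01,0.01,0,0,0,0.06,0],[0.02,0.02,0.02,0,0,0.12,0],[0.028,0.0247,0.05,0,0,0.18,0],[0.028,0.0247,0.08,0,0,0.18,0],[0.028,0.0247,0.105,0,0,0.18,0],[0.028,0.0247,0.125,0,0,0.18,0],[0.028,0.0247,0.13,0,0,0.18,0],[0.028,0.0247,0.13,0,0,0.18,0],[0.028,0.0247,0.13,0,0,0.18,0]],
  ],
)

```text
clock: 7.82
position: [0.5663, 0.1479, 0.0961]
ee_rot: [2.412, 2.012, 0.001]
force: [-0.4, -0.3, 0.1]
width: 0.502
gripper_force: 0.0
```

Request:
jog_arm(
  motion=[
    [[0,0,0.01,0,0,0,0],[0,0,0.02,0,0,0,0],[0,0,0.03,0,0,0,0],[0,0,0.04,0,0,0,0],[0,0,0.05,0,0,0,0],[0,0,0.055,0,0,0,0],[0,0,0.057,0,0,0,0],[0,0,0.057,0,0,0,0]],
  ],
)

```text
clock: 8.48
position: [0.5654, 0.1479, 0.0375]
ee_rot: [-2.412, -2.012, 0.002]
force: [-0.6, 0.4, 0.2]
width: 0.502
gripper_force: 0.0
```

Run:
```python
from h import *
np.set_printoptions(precision=4,suppress=True)
s=observe(); print(s['position'],s['ee_rot'],s['clock'],s['width'],s['force'])
save('scene','s4.png'); a=cv2.imread('pics/s4.png')[150:330,280:440]
b=save('side','x.png')[180:380,110:330,::-1]
h=500; cv2.imwrite('pics/c4.png',np.hstack([cv2.resize(a,(380,430)),cv2.resize(b,(420,430))]))
```

```text
[0.5654 0.1479 0.0375] [-2.4119 -2.0125  0.0016] 8.4833 0.5022113748423728 [-0.5517  0.3594  0.1676]
```

View pics/c4.png

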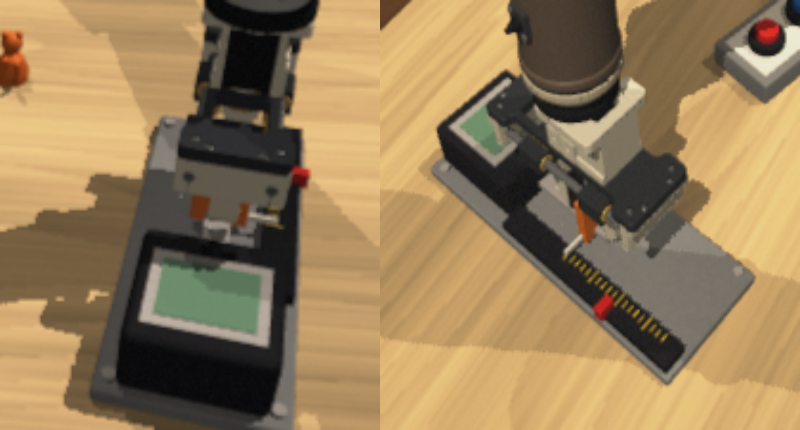

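The fingers straddle the tab at the correct yaw. Closing the grip.

Request:
jog_arm(
  motion=[
    [[0,0,0,0,0,0,0.5],[0,0,0,0,0,0,0.7],[0,0,0,0,0,0,1],[0,0,0,0,0,0,1],[0,0,0,0,0,0,1],[0,0,0,0,0,0,1],[0,0,0,0,0,0,1]],
  ],
  force=30,
)

```text
clock: 9.17
position: [0.5663, 0.1479, 0.0384]
ee_rot: [2.412, 2.012, 0.001]
force: [2.5, -1.2, -0.9]
width: 0.107
gripper_force: 30.0
```

Run:
```python
from h import *
np.set_printoptions(precision=4,suppress=True)
s=observe(); print(s['position'],s['clock'],s['width'],s['force'],s['gripper_force'])
```

```text
[0.5663 0.1479 0.0384] 9.1667 0.10749394535062984 [ 2.4771 -1.2322 -0.9074] 29.997273087501526
```

Gripped: the opening is 10 mm, which is the tab's thickness. I'll pull 57 mm, then look and correct.

Request:
jog_arm(
  motion=[
    [[0,-0.004,0,0,0,0,1],[0,-0.011,0,0,0,0,1],[0,-0.019,0,0,0,0,1],[0,-0.027,0,0,0,0,1],[0,-0.035,0,0,0,0,1],[0,-0.043,0,0,0,0,1],[0,-0.05,0,0,0,0,1],[0,-0.055,0,0,0,0,1],[0,-0.057,0,0,0,0,1],[0,-0.057,0,0,0,0,1]],
  ],
)

```text
clock: 10.0
position: [0.5092, 0.1581, 0.0383]
ee_rot: [2.411, 2.013, 0.001]
force: [6.1, -2.0, -5.9]
width: 0.109
gripper_force: 30.0
```

Run:
```python
from h import *
np.set_printoptions(precision=4,suppress=True)
s=observe(); print(s['position'],s['clock'],s['width'],s['force'],s['gripper_force'])
a=save('side','y5.png')[290:360,190:290,::-1]
P=camera_params('wrist');w=save('wrist','w5.png')[:,:,::-1][60:200,150:350]; print(np.array(P['T']))
cv2.imwrite('pics/c5.png',np.vstack([cv2.resize(a,(420,294),interpolation=2),cv2.resize(w,(420,294),interpolation=2)]))
import pickle; pickle.dump(P,open('P5.pkl','wb'))
```

```text
[0.5092 0.1581 0.0383] 10.0 0.10879695166099192 [ 6.0771 -2.0398 -5.9368] 29.995940029621124
[[ 0.9835 -0.175  -0.0455  0.5212]
 [-0.1808 -0.9513 -0.2498  0.2246]
 [ 0.0005  0.2539 -0.9672  0.1963]
 [ 0.      0.      0.      1.    ]]
```

View pics/c5.png

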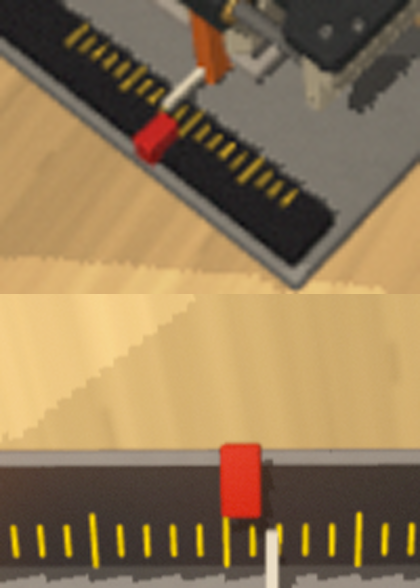

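The wrist view puts the clip's middle at column 264.5 and the pointer at 279.5, so 7.8 mm remain. That agrees with the 65 mm total.

Request:
jog_arm(
  motion=[
    [[0,-0.003,0,0,0,0,1],[0,-0.006,0,0,0,0,1],[0,-0.0075,0,0,0,0,1],[0,-0.0078,0,0,0,0,1],[0,-0.0078,0,0,0,0,1],[0,-0.0078,0,0,0,0,1],[0,-0.0078,0,0,0,0,1],[0,-0.0078,0,0,0,0,1]],
  ],
)

```text
clock: 10.77
position: [0.5022, 0.1593, 0.0383]
ee_rot: [2.412, 2.012, 0.002]
force: [7.0, -2.9, -4.4]
width: 0.108
gripper_force: 30.0
```

Run:
```python
from h import *
s=observe(); print(s['position'],s['clock'],s['force'])
w=save('wrist','w6.png')[:,:,::-1][130:200,200:340]
cv2.imwrite('pics/c6.png',cv2.resize(w,(560,280),interpolation=2))
```

```text
[0.50224416 0.15925188 0.03833002] 10.7667 [ 7.04025998 -2.87027437 -4.40245805]
```

View pics/c6.png

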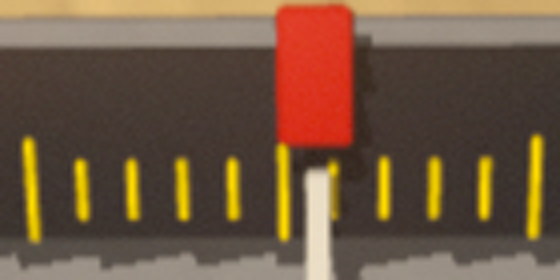

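The pointer (column 317) stands at the clip's middle (315). Holding a second, then easing home.

Request:
jog_arm(
  motion=[
    [[0,0,0,0,0,0,1],[0,0,0,0,0,0,1],[0,0,0,0,0,0,1],[0,0,0,0,0,0,1],[0,0,0,0,0,0,1],[0,0,0,0,0,0,1],[0,0,0,0,0,0,1],[0,0,0,0,0,0,1],[0,0,0,0,0,0,1],[0,0,0,0,0,0,1]],
  ],
)

```text
clock: 11.65
position: [0.5023, 0.1593, 0.0383]
ee_rot: [2.412, 2.012, 0.002]
force: [7.5, -2.0, -4.8]
width: 0.11
gripper_force: 30.0
```

Request:
jog_arm(
  motion=[
    [[0,0.002,0,0,0,0,1],[0,0.005,0,0,0,0,1],[0,0.009,0,0,0,0,1],[0,0.013,0,0,0,0,1],[0,0.017,0,0,0,0,1],[0,0.021,0,0,0,0,1],[0,0.025,0,0,0,0,1],[0,0.029,0,0,0,0,1],[0,0.033,0,0,0,0,1],[0,0.037,0,0,0,0,1]],
  ],
)

```text
clock: 12.48
position: [0.5382, 0.1529, 0.0383]
ee_rot: [2.412, 2.013, 0.0]
force: [4.3, -1.3, -2.2]
width: 0.109
gripper_force: 30.0
```

Request:
jog_arm(
  motion=[
    [[0,0.004,0,0,0,0,1],[0,0.008,0,0,0,0,1],[0,0.012,0,0,0,0,1],[0,0.016,0,0,0,0,1],[0,0.02,0,0,0,0,1],[0,0.024,0,0,0,0,1],[0,0.026,0,0,0,0,1],[0,0.027,0,0,0,0,1],[0,0.0278,0,0,0,0,1],[0,0.0278,0,0,0,0,1]],
  ],
)

```text
clock: 13.32
position: [0.5658, 0.148, 0.0383]
ee_rot: [2.412, 2.013, 0.0]
force: [2.5, -1.8, 3.2]
width: 0.106
gripper_force: 30.0
```

Request:
jog_arm(
  motion=[
    [[0,0.001,0,0,0,0,1],[0,0.0015,0,0,0,0,1],[0,0.0015,0,0,0,0,1],[0,0.0015,0,0,0,0,0.7],[0,0.0015,0,0,0,0,0.4],[0,0.0015,0,0,0,0,0.2],[0,0.0015,0,0,0,0,0],[0,0.0015,0,0,0,0,0],[0,0.0015,0,0,0,0,0],[0,0.0015,0,0,0,0,0]],
  ],
)

```text
clock: 14.15
position: [0.5671, 0.1477, 0.0382]
ee_rot: [-2.412, -2.013, 0.0]
force: [0.9, -0.9, -0.2]
width: 0.49
gripper_force: 0.0
```

Request:
jog_arm(
  motion=[
    [[0,0,-0.015,0,0,0,0],[0,0,-0.04,0,0,0,0],[0,0,-0.07,0,0,0,0],[0,0,-0.1,0,0,0,0],[0,0,-0.13,0,0,0,0],[0,0,-0.15,0,0,-0.06,0.5],[0,0,-0.15,0,0,-0.12,1],[0,0,-0.15,0,0,-0.18,1],[0,0,-0.15,0,0,-0.18,1],[0,0,-0.15,0,0,-0.18,1]],
  ],
)

```text
clock: 14.98
position: [0.567, 0.1476, 0.1881]
ee_rot: [-2.224, -2.219, 0.0]
force: [0.3, 0.1, 0.2]
width: 0.183
gripper_force: 0.0
```

Run:
```python
from h import *
s=observe(); print(s['position'],s['ee_rot'],s['clock'],s['width'],s['force'])
get_image('side'); k=silhouettes('tab','side')[0]; print(k['pixel'],atz('side',k['pixel'],.0455))
```

```text
[0.56704225 0.14759287 0.18810756] [-2.22350159e+00 -2.21909790e+00  2.97328625e-04] 14.9833 0.18255817510326655 [0.31098625 0.05030141 0.23115271]
[220.2, 272.8] [0.57322208 0.14134091 0.0455    ]
```

The slide is home (the tab is at its starting place). Now to green at (.485,-.2505).

Request:
jog_arm(
  motion=[
    [[-0.03,-0.01,0,0,0,0,1],[-0.065,-0.02,0,0,0,0,1],[-0.1,-0.03,0,0,0,0,1],[-0.135,-0.04,0,0,0,0,1],[-0.17,-0.05,0,0,0,0,1],[-0.205,-0.06,0,0,0,0,1],[-0.24,-0.07,0,0,0,0,1],[-0.275,-0.08,0,0,0,0,1],[-0.29,-0.082,0,0,0,0,1],[-0.298,-0.082,0,0,0,0,1]],
  ],
)

```text
clock: 15.92
position: [0.4839, -0.1535, 0.1881]
ee_rot: [2.228, 2.215, -0.002]
force: [0.1, 0.1, -0.0]
width: 0.006
gripper_force: 0.0
```

Request:
jog_arm(
  motion=[
    [[-0.03,0,0,0,0,0,1],[-0.06,0,0,0,0,0,1],[-0.085,0,0,0,0,0,1],[-0.1,0,0.01,0,0,0,1],[-0.1,0,0.04,0,0,0,1],[-0.1,0,0.07,0,0,0,1],[-0.1,0,0.095,0,0,0,1],[-0.1,0,0.115,0,0,0,1],[-0.1,0,0.127,0,0,0,1],[-0.1,0,0.127,0,0,0,1]],
  ],
)

```text
clock: 16.75
position: [0.4842, -0.2482, 0.0583]
ee_rot: [-2.217, -2.219, 0.002]
force: [0.4, 0.2, -0.4]
width: 0.006
gripper_force: 0.0
```

Request:
jog_arm(
  motion=[
    [[-0.001,0.001,0.003,0,0,0,1],[-0.001,0.001,0.006,0,0,0,1],[-0.001,0.001,0.009,0,0,0,1],[-0.001,0.001,0.012,0,0,0,1],[-0.001,0.001,0.014,0,0,0,1],[-0.001,0.001,0.0155,0,0,0,1],[-0.001,0.001,0.0155,0,0,0,1],[-0.001,0.001,0.0155,0,0,0,1]],
  ],
)

```text
clock: 17.42
position: [0.4872, -0.2514, 0.0464]
ee_rot: [2.22, 2.22, 0.002]
force: [0.6, 1.2, 4.7]
width: 0.008
gripper_force: 2.4
```

Request:
jog_arm(
  motion=[
    [[0,0,-0.01,0,0,0,1],[0,0,-0.03,0,0,0,1],[0,0,-0.06,0,0,0,1],[0,0,-0.1,0,0,0,1],[0,0,-0.13,0,0,0,1],[0,0,-0.15,0,0,0,1],[0,0,-0.15,0,0,0,1],[0,0,-0.15,0,0,0,1],[0,0,-0.15,0,0,0,1],[0,0,-0.15,0,0,0,1]],
  ],
)

```text
clock: 18.25
position: [0.4852, -0.251, 0.1947]
ee_rot: [-2.22, -2.22, 0.002]
force: [-0.0, 0.1, 0.1]
width: 0.006
gripper_force: 0.0
```

Green read 4.7 N at z 46.4 mm, which is about 5.6 mm of travel, more than the 4.2 mm needed. Handing in.

```bash
python3 -c "
from cell import *
print(sign_off())"
```

```text
the job is handed in; nothing more can be done
None
```

I ran the full check and handed it in at about 18 s; no verdict came back: blue and yellow bottomed out, the tab was held at the clip for over a second and eased home, and green went about 5.6 of 6 mm down, with the red key, glass figures and mug untouched.

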